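# Turn a full stack-nest tote so that it stacks

### The job

The upper of the two full totes was left lying askew across the lower one. Push it round on the rims until it is turned end for end to the lower tote, so that it stacks instead of nesting, and work it home until all four feet have dropped into the rim seats and it sits level. Do not lift it off or let any of it come down on the notebooks in the lower tote, and leave the lower tote and the other things on the bench where they stand.

Things in the scene. Friction and masses are not known exactly. Their poses are not given: they have to be found in the camera images.
- top_tote: Upper stack-nest tote, grey plastic, 200 x 128 mm at the rim, 80 mm high, 0.7 to 1 kg. Full of slim notebooks almost to the brim: no room for a finger inside. Origin: centre of its underside; x along its length to the thumb-notch end, z up. It lies on the lower tote's rim, origin 80 mm above that tote's origin, and slides there when its rim is pushed with 2 to 5 N.
- top_rim (a point): Centre of the upper tote at mid height of its rim, 69 mm above its underside. The rim is a band 22 mm high with upright outer faces 100 mm away along x and 64 mm along y; the body below is narrower. Pushed square to a long side near one end, the tote turns about a point 60 mm (lying crosswise) to 85 mm (nearly in line) beyond its middle, so it shifts too. Finger on rim: friction 0.4 or more.
- top_foot (a point): Underside of one foot of the upper tote. Legs 24 mm wide along x stand out of both long sides, at x = +52 and x = -17 mm; their feet are flush with the floor (166 x 64 mm) and reach out to y = +-55 mm. This is the one at x = +52, y = +49.
- top_notch (a point): Middle of the thumb notch (dip 50 mm wide, 10 mm deep in the rim) at the +x end of the upper tote: x = 94.5 mm, 70 mm above its underside.
- bottom_tote: Lower tote, the same shape and size, loose on the bench mat, full of notebooks; same axes and origin. Its side rims are ledges from y = 38 to 64 mm, top at 80 mm. The mat grips it: it starts to drag or turn at a sideways push of about 10 N. Stacked, the totes' x axes are opposite, the origins in line and the upper origin 75 mm above the lower.
- bottom_seat (a point): Floor of one of the four seats in the lower tote's ledges, at x = -52 and x = +17 mm on both sides (this one: x = -52, y = +47, 75 mm up). Seats are 5 mm deep; sloped flanks draw the feet in from about 5 mm off. Nearly in line but more than about 15 mm off sideways, the feet may slip off the ledges inwards.
- bottom_cutout (a point): One of the four cut-outs in the lower tote's ledges, above its own legs at x = +52 and x = -17 mm on both sides (this one: x = +52, y = +47, 80 mm up). Turned the same way as the lower tote, the upper tote's feet would drop in here and it would nest down on the notebooks.
- bottom_notch (a point): The same point of the thumb notch at the +x end of the lower tote.
- bottom_books: The pile of slim white notebooks in the lower tote, 158 x 56 mm, 63 mm high; origin: centre of its underside. Its top lies 14 mm below the rim of the lower tote. Nothing may come down on it.
- press_block: Bystander: wooden block 75 x 55 x 60 mm; origin: centre of its underside.
- glue_jar: Bystander: blue glue jar with white lid, 72 mm across, 85 mm high; origin: centre of its underside.
- loose_pile: Bystander: banded bundle of five slim notebooks, 158 x 56 x 45 mm; origin: centre of its underside.

How it is judged (in metres and radians):
At the end, for the whole second after the job is handed in: The upper tote sits level and still, turned end for end, its feet in the seats: 75 mm (+-1.5) above the lower tote's origin and within 5 mm of it sideways. The lower tote has moved less than 30 mm (its notch end under 40 mm), each bystander less than 20 mm (z of top_tote in the frame of bottom_tote between 0.0735 and 0.0765 m and x of top_tote in the frame of bottom_tote between -0.005 and 0.005 m and y of top_tote in the frame of bottom_tote between -0.005 and 0.005 m and x of top_notch in the frame of bottom_tote below -0.085 m and angle between each of top_tote, bottom_tote's own z axis and vertical below 0.025 rad and linear speed of top_tote below 0.01 m/s and angular speed of top_tote below 0.05 rad/s and distance of bottom_tote from where it was at the start of the episode below 0.03 m and distance of bottom_notch from where it was at the start of the episode below 0.04 m and distance of each of press_block, glue_jar, loose_pile from where it was at the start of the episode below 0.02 m); the robot touches nothing.
It fails at once if the upper tote presses on the notebooks in the lower tote (contact force between top_tote and bottom_books above 1 N).
It fails at once if the upper tote is lifted off (its underside centre over 100 mm above the bench)  (height (world z) of top_tote above 0.1 m).
It fails at once if the lower tote is dragged over 30 mm from its place (distance of bottom_tote from where it was at the start of the episode above 0.03 m).
It fails at once if a bystander is moved over 20 mm (distance of any of press_block, glue_jar, loose_pile from where it was at the start of the episode above 0.02 m).
It also fails if it takes over 61 s, if anything falls off the work surface, if the arm or the gripper's body presses on something with over 40 N, if the wrist force passes 120 N, or if a joint passes its speed limit or range.

### The arm

A 6-joint arm with a two-finger parallel gripper is mounted at the origin on the work surface. World frame = base frame: x ahead of the robot, y to its left, z up, the work surface at z = 0. Lengths are in m, angles in degrees, forces in N, time in s.
With the tool pointing down it reaches from about 0.3 to 0.775 m from the base axis. Payload 14.6 kg.
Tool frame: the origin (TCP) lies midway between the tips of the shut fingers; the grasp point (between the pads) lies 19 mm behind it; z points along the fingers, y is the line along which they close (so a half turn about z gives the same grasp; the last joint's range is limited). The gripper opens to 94 mm and grips with 3 to 60 N. Pads are 16 mm wide; open, the fingers measure 119 mm over their backs; the gripper's body (75 mm by 177 mm) begins 78 mm behind the grasp point.
Start: joints at [-75.837, 17.183, 87.147, -0, 75.671, -3.816], TCP at [0.17, -0.523, 0.205] pointing down, gripper open.
Joint ranges: [-173.82, 173.82], [-45.26, 126.66], [13.44, 144.39], [-59.66, 239.66], [0, 175.72], [-146.38, 146.38]. Speed limits (degrees/s): [127.2, 127.2, 147.25, 180, 180, 180].

### API

Orientations are given as a 3x3 rotation matrix whose columns are the frame's x, y, z axes.
In Python, from station import ctrl, imaging, workorder gives the robot as it stands.
- The arm moves only by the shell command python3 -m crank 'ROWS' [FORCE]. ROWS is a JSON object of lists of equal length, an entry for each row: "travel": the shift along the tool's x, y, z normalised to -1 to 1, where 1 is 5 cm, a list of three; "turn": the turn, a rotation vector about the tool's x, y, z normalised to -1 to 1, where 1 is 180 degrees, a list of three; "gripper": the opening, from -1 (shut) to 1 (fully open). A call has 1 to 12 rows; each row shifts and turns the commanded pose from where the row before left it, along the tool's axes as they then stand; what a row does not reach is not made up. A row lasts 1/12 s, in which the tool goes at most 41.7 mm and 7.16 degrees, less where a joint would pass 70% of its speed; a pose out of reach is approached as far as the arm can. A call with a number of a shift or a turn outside -1 to 1 is refused whole. A call with a gripper value outside its range is refused whole. The fingers move at their own pace and stop on an object; FORCE is the grip in N (left out, the last holds). Time passes only in rows, so rows that do not move let the fingers close. It gives the time, the measured TCP pose, the force, the opening and the grip force at its end, in the units of the state.
- ctrl.read_state(): the state, without advancing time (a new reading comes with each control period).
- imaging.get_image(name): name is "scene" or "top" or "wrist"; returns a dict with "frame" (420x560x3 uint8, red, green, blue), "z_map" (420x560 float32, m along the optical axis (not along the pixel's ray), 0 where there is no reading), "K" (3x3 intrinsics, pixels), "k1" (the pictures are not rectified: a ray, as slopes to the right and down, at radius r is drawn at 1 + k1 r^2 times it, then the intrinsics apply), "extrinsics" (4x4, takes a point from world to camera coordinates); the wrist camera has in their place "hand_eye" (4x4, takes a point from camera to tool coordinates, whose origin is the TCP and whose axes are the flange's). Camera axes: x right, y up, looking along -z (the intrinsics and any distortion apply to the point x, -y, -z); pixel columns grow to the right and rows downward; lengths in m; the calibration is good to about 2 mm. A picture is of the moment at which its call begins: read the wrist's pose just before it.
- workorder.job_done(): hands the job in; it is judged then, once.
The state is a dict: "time_s": time; "joint_pos": joint angles; "qd": joint speeds; "joint_torque": joint torques, N m; "eef_pos": TCP position; "ee_rot": TCP orientation; "ft_force": force on the tool from outside, world axes, zero at the start; "wrist_torque": the same for the moment, N m; "opening": finger opening in m; "grasp_force": force on a finger pad.
Only numpy, scipy, OpenCV 4.12 (cv2) and the standard library are available. Lean on these libraries where they do the work, as an engineer would, in place of code of your own. Each camera call takes 0.05 s, during which the arm holds its last target. There are 200 camera calls.

## Working session

There is one attempt and no reset: what is moved stays moved. The work goes in short steps, Python scripts to look and compute and a shell command to move; the robot and the scene stay as the last step left them, time stands still between calls to the robot, and variables do not carry over. Pictures are saved under pics/ and viewed, at most 10 in all, crops included, and the job is handed in when it is done.

```bash
mkdir -p pics
cat > h.py <<'E'
import numpy as np, cv2
from station import ctrl, imaging, workorder
def grab(name):
    s=ctrl.read_state(); d=imaging.get_image(name)
    if name=='wrist':
        T=np.eye(4);T[:3,:3]=s['ee_rot'];T[:3,3]=s['eef_pos']; d['c2w']=T@d['hand_eye']
    else: d['c2w']=np.linalg.inv(d['extrinsics'])
    return d
def cloud(d):
    h,w=d['z_map'].shape; u,v=np.meshgrid(np.arange(w),np.arange(h))
    K=d['K']; p=np.stack([u,v],-1).reshape(-1,1,2).astype(float)
    q=cv2.undistortPoints(p,K,np.array([d['k1'],0,0,0.])).reshape(h,w,2)
    z=d['z_map']; P=np.stack([q[...,0]*z,-q[...,1]*z,-z],-1)
    P=P@d['c2w'][:3,:3].T+d['c2w'][:3,3]; P[z==0]=np.nan
    return P
def save(d,n): cv2.imwrite('pics/'+n,d['frame'][...,::-1])
E
python3 - <<'E'
from h import *
for n in('scene','top'):
    d=grab(n); save(d,n+'0.png'); print(n,d['k1'],d['c2w'][:3,3].round(3)); P=cloud(d)
    np.save(n+'0.npy',P)
    z=P[...,2]
    print(np.nanmin(z),np.nanmax(z))
s=ctrl.read_state();print(s)
E
```

```text
scene -0.09852882082562935 [ 0.9   -0.469  0.876]
-0.7701880256254815 0.5984958897248391
top -0.18220057971472053 [ 0.245 -0.019  1.664]
-0.7856569515297842 0.6975097051114519
{'time_s': 0.1, 'joint_pos': array([-7.58352950e+01,  1.72135258e+01,  8.71752794e+01, -7.13358733e-05,
        7.56720541e+01, -3.81756595e+00]), 'qd': array([ 0.00732133, -0.077782  , -0.10725308, -0.05159684, -0.00439398,
       -0.02146588]), 'joint_torque': array([-1.44399968e-03, -5.32654345e+01, -3.53286445e+01,  7.09199044e-02,
        2.35351530e-02, -6.72946840e-05]), 'eef_pos': array([ 0.16972182, -0.5229124 ,  0.20494354]), 'ee_rot': array([[ 9.51152004e-01,  3.08722849e-01, -2.61099681e-04],
       [ 3.08722952e-01, -9.51151449e-01,  1.02960569e-03],
       [ 6.95174622e-05, -1.05991898e-03, -9.99999436e-01]]), 'ft_force': array([-0.84223894, -0.33911654,  0.34173755]), 'wrist_torque': array([ 0.00458735,  0.04970133, -0.0182959 ]), 'grasp_force': 0.0, 'opening': 0.09358149339467206}
```

View pics/scene0.png

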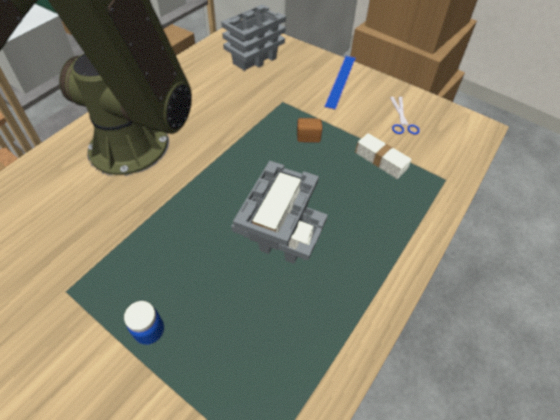

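View pics/top0.png

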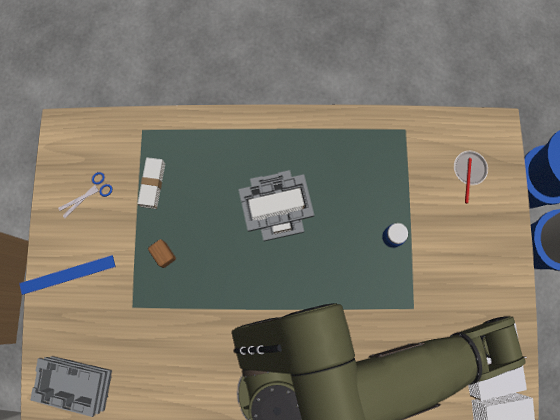

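The scene view shows the upper tote lying crosswise at about (275,205), on a lower tote whose end sticks out at (305,240). In the top view the pair is at (276,205), the jar at (396,234), the block at (161,253) and the bundle at (152,183). Next I'll get poses from depth.

```bash
python3 - <<'E'
from h import *
for n in('top','scene'):
    P=np.load(n+'0.npy'); z=P[...,2]
    x,y=P[...,0],P[...,1]
    roi=(x>.25)&(x<.75)&(abs(y)<.22)
    print(n,'mat z',np.nanmedian(z[(x>.3)&(x<.6)&(abs(y)<.3)]))
    for lo,hi in((.145,.19),(.06,.1)):
        m=roi&(z>lo)&(z<hi); Q=P[m][:,:2]
        r=cv2.minAreaRect((Q*1000).astype(np.float32)); print(lo,m.sum(),r, np.median(z[m]))
    # hist
    print(np.histogram(z[roi&(z>.04)],bins=np.arange(.04,.18,.005)))
    img=cv2.imread(f'pics/{n}0.png'); v,u=np.where(roi&(z>.03)); 
    c=img[v.min()-5:v.max()+5,u.min()-5:u.max()+5]; print(u.min()-5,v.min()-5,c.shape)
    cv2.imwrite(f'pics/{n}c.png',cv2.resize(c,None,fx=5,fy=5,interpolation=cv2.INTER_CUBIC))
E
cat pics/x 2>/dev/null
python3 - <<'E'
import cv2
for n in('top','scene'): print(cv2.imread(f'pics/{n}c.png').shape)
E
```

```text
top mat z 0.001310980710023113
0.145 2178 ((573.4614868164062, 6.85986328125), (130.920654296875, 200.8998260498047), 13.17298698425293) 0.15597722024942196
0.06 866 ((581.26611328125, 8.99835205078125), (202.04226684570312, 165.08238220214844), 12.865924835205078) 0.07899765628974065
(array([ 10,  16,  26,  48,  76,  90, 100, 209, 259,  81,  28,  23,  36,
        45,  45,  42,  40,  59,  82, 130,  96, 185, 704, 872, 374,  43,
         0]), array([0.04 , 0.045, 0.05 , 0.055, 0.06 , 0.065, 0.07 , 0.075, 0.08 ,
       0.085, 0.09 , 0.095, 0.1  , 0.105, 0.11 , 0.115, 0.12 , 0.125,
       0.13 , 0.135, 0.14 , 0.145, 0.15 , 0.155, 0.16 , 0.165, 0.17 ,
       0.175]))
234 165 (152, 114, 3)
scene mat z 0.0007655094685607433
0.145 3452 ((572.607177734375, 6.665229797363281), (129.3625946044922, 205.0931854248047), 13.200234413146973) 0.15557326626311868
0.06 1161 ((584.0220336914062, -3.73193359375), (201.64979553222656, 150.29359436035156), 12.987549781799316) 0.07357847610475332
(array([  54,   40,   50,   84,  169,  316,  132,  234,  206,   38,   35,
         31,   43,   39,   63,   37,   51,   73,  106,  235,  222,  327,
       1089, 1559,  476,    1,    0]), array([0.04 , 0.045, 0.05 , 0.055, 0.06 , 0.065, 0.07 , 0.075, 0.08 ,
       0.085, 0.09 , 0.095, 0.1  , 0.105, 0.11 , 0.115, 0.12 , 0.125,
       0.13 , 0.135, 0.14 , 0.145, 0.15 , 0.155, 0.16 , 0.165, 0.17 ,
       0.175]))
77 -5 (0, 254, 3)
(760, 570, 3)Traceback (most recent call last):
  File "<stdin>", line 14, in <module>
cv2.error: OpenCV(4.12.0) /io/opencv/modules/imgproc/src/resize.cpp:4208: error: (-215:Assertion failed) !ssize.empty() in function 'resize'

[ WARN:0@0.019] global loadsave.cpp:275 findDecoder imread_('pics/scenec.png'): can't open/read file: check file path/integrity
Traceback (most recent call last):
AttributeError: 'NoneType' object has no attribute 'shape'
```

```bash
python3 -m crank '{"travel":[[0.5,-0.45,-0.5],[0.5,-0.45,-0.5],[0.5,-0.45,-0.5],[0.5,-0.45,-0.4],[0.5,-0.45,-0.3],[0.5,-0.45,-0.3],[0.5,-0.45,-0.3],[0.5,-0.45,-0.3],[0.5,-0.45,-0.3],[0.5,-0.45,-0.3],[0.5,-0.45,0],[0.5,-0.45,0]],"turn":[[0,0,0],[0,0,0],[0,0,0],[0,0,0],[0,0,0],[0,0,0],[0,0,0],[0,0,0],[0,0,0],[0,0,0],[0,0,0],[0,0,0]],"gripper":[-1,-1,-1,-1,-1,-1,-1,-1,-1,-1,-1,-1]}' 20
```

```text
time_s: 1.1
eef_pos: [0.372, -0.1727, 0.3907]
ee_rot: [[0.951, 0.309, 0.001], [0.309, -0.951, -0.001], [0.001, 0.001, -1.0]]
ft_force: [0.3, -0.1, -1.2]
opening: 0.0175
grasp_force: 0.0
```

```bash
python3 -m crank '{"travel":[[0.5,-0.45,0],[0.5,-0.45,0],[0,0,0]],"turn":[[0,0,0],[0,0,0],[0,0,0]],"gripper":[-1,-1,-1]}'
python3 - <<'E'
from h import *
d=grab('wrist'); save(d,'w0.png'); P=cloud(d); np.save('w0.npy',P); z=P[...,2]; print(d['hand_eye'].round(3))
print(np.histogram(z[np.isfinite(z)],bins=np.arange(-.02,.18,.01)))
E
```

```text
time_s: 1.35
eef_pos: [0.4067, -0.1122, 0.3897]
ee_rot: [[0.95, 0.313, -0.0], [0.313, -0.95, 0.001], [0.0, -0.001, -1.0]]
ft_force: [0.4, 0.0, -1.0]
opening: 0.0007
grasp_force: 0.0
[[-0.     0.974  0.227  0.065]
 [ 1.     0.     0.    -0.001]
 [ 0.     0.227 -0.974 -0.178]
 [ 0.     0.     0.     1.   ]]
(array([     0, 112601,  34368,    835,    475,    403,    632,    773,
          990,   1877,   2416,    527,    653,    755,    779,   1112,
         1217,   9127,    197]), array([-0.02, -0.01,  0.  ,  0.01,  0.02,  0.03,  0.04,  0.05,  0.06,
        0.07,  0.08,  0.09,  0.1 ,  0.11,  0.12,  0.13,  0.14,  0.15,
        0.16,  0.17]))
```

View pics/w0.png

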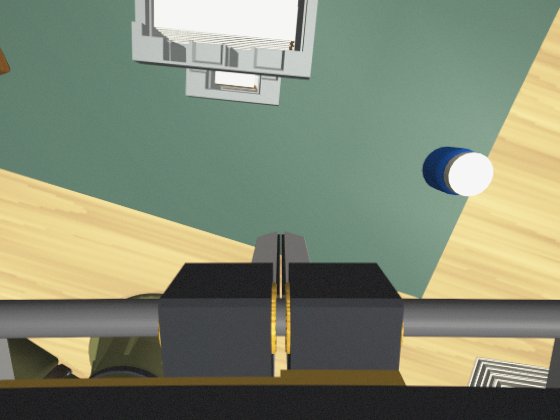

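The wrist view shows the upper tote at the top edge, about (225,30), with the lower tote's near end and notch at about (235,90). The camera tilts back toward the fingers, so I'll move forward over the totes.

```bash
python3 -m crank '{"travel":[[0.58,-0.15,0],[0.58,-0.15,0],[0.58,-0.15,0],[0.58,-0.15,0],[0.58,-0.15,0],[0.58,-0.15,0],[0.58,-0.15,0],[0.58,-0.15,0],[0.5,-0.15,0],[0,0,0]],"turn":[[0,0,0],[0,0,0],[0,0,0],[0,0,0],[0,0,0],[0,0,0],[0,0,0],[0,0,0],[0,0,0],[0,0,0]],"gripper":[-1,-1,-1,-1,-1,-1,-1,-1,-1,-1]}'
python3 - <<'E'
from h import *
d=grab('wrist'); save(d,'w1.png'); P=cloud(d); np.save('w1.npy',P); z=P[...,2]
x,y=P[...,0],P[...,1]; roi=(x>.4)&(x<.75)&(abs(y)<.18)
print(np.histogram(z[roi],bins=np.arange(-.02,.18,.01)))
for lo,hi in((.145,.19),(.06,.1)):
    m=(roi&(z>lo)&(z<hi)).astype(np.uint8); m=cv2.morphologyEx(m,cv2.MORPH_OPEN,np.ones((3,3)))
    print(lo,cv2.minAreaRect((P[m>0][:,:2]*1000).astype(np.float32)),np.median(z[m>0]))
E
```

```text
time_s: 2.23
eef_pos: [0.631, 0.0285, 0.3872]
ee_rot: [[0.951, 0.31, -0.004], [0.31, -0.951, 0.0], [-0.004, -0.001, -1.0]]
ft_force: [-0.0, 0.0, -1.3]
opening: 0.0006
grasp_force: 0.0
(array([    0, 13959,  6000,    90,   110,   143,    97,   242,  1119,
        1063,   557,   138,   237,   385,   501,   997,  1043,  7853,
         160]), array([-0.02, -0.01,  0.  ,  0.01,  0.02,  0.03,  0.04,  0.05,  0.06,
        0.07,  0.08,  0.09,  0.1 ,  0.11,  0.12,  0.13,  0.14,  0.15,
        0.16,  0.17]))
0.145 ((579.5698852539062, 8.87841796875), (113.52819061279297, 200.296875), 13.232903480529785) 0.15422281643555585
0.06 ((598.000244140625, 13.321800231933594), (164.25938415527344, 133.72445678710938), 12.570293426513672) 0.07810329330352245
```

View pics/w1.png

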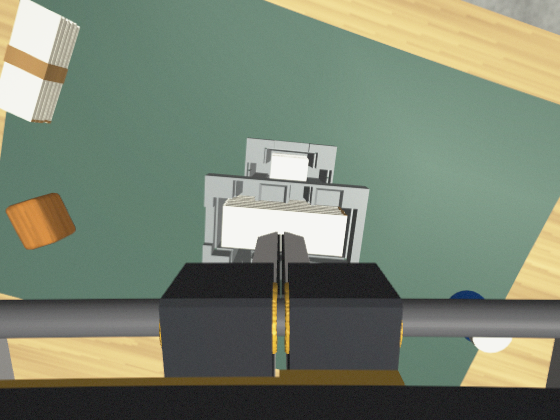

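Run:
```python
from h import *
th=np.radians(13.1); a=np.array([np.cos(th),np.sin(th)]); b=np.array([-a[1],a[0]])
C=np.array([.573,.0068])
pct=lambda q:np.percentile(q,[1,3,97,99]).round(4)
for n in('top0','scene0','w0','w1'):
    P=np.load(n+'.npy'); z=P[...,2]; xy=P[...,:2]-C
    s=xy@a; t=xy@b; roi=(abs(s)<.16)&(abs(t)<.14)
    print(n)
    m=roi&(z>.148)&(z<.19); print(' upper s',pct(s[m]),'t',pct(t[m]))
    for sg in(1,-1):
        e=roi&(z>.12)&(abs(s)<.02)&(sg*t>.090)&(sg*t<.0975)
        o=roi&(z>.12)&(abs(s)>.035)&(abs(s)<.06)&(sg*t>.090)&(sg*t<.0975)
        print(' upper end t',sg,e.sum(),np.median(z[e]).round(4),np.median(z[o]).round(4))
    m=roi&(z>.074)&(z<.088)&(abs(s)>.07); print(' lower s',pct(s[m]),'t',pct(t[m]),m.sum())
    for sg in(1,-1):
        mm=m&(sg*s>0); 
        if mm.sum()<20: continue
        e0=np.percentile(sg*s[mm],98)
        tt=t[mm&(sg*s>.075)]; print('  end',sg,e0.round(4),'t',pct(tt), end=' ')
        tc=(np.percentile(tt,2)+np.percentile(tt,98))/2
        e=roi&(z>.03)&(abs(t-tc)<.02)&(sg*s>e0-.009)&(sg*s<e0-.002)
        o=roi&(z>.03)&(abs(t-tc)>.035)&(abs(t-tc)<.06)&(sg*s>e0-.009)&(sg*s<e0-.002)
        print('notch z',np.median(z[e]).round(4),'beside',np.median(z[o]).round(4))
for n,mk in(('jar',(.02,.1)),):
    P=np.load('top0.npy'); z=P[...,2]; m=((z>.035)&(z<.15)&(P[...,0]>.2)&(P[...,0]<.85)&(abs(P[...,1])<.5)).astype(np.uint8)
    k,l,st,ce=cv2.connectedComponentsWithStats(m)
    for i in range(1,k):
        if st[i,4]>60: Q=P[l==i]; print(st[i,4],np.nanmin(Q,0).round(3),np.nanmax(Q,0).round(3))
```

```text
top0
 upper s [-0.0642 -0.0628  0.0615  0.0634] t [-0.0988 -0.0959  0.0955  0.0987]
 upper end t 1 33 0.1494 0.1603
 upper end t -1 34 0.1583 0.1598
 lower s [-0.0917 -0.0912  0.1072  0.1083] t [-0.0662 -0.0642  0.0585  0.0606] 347
  end 1 0.1084 t [-0.0669 -0.0652  0.0581  0.0592] notch z 0.0701 beside 0.0791
  end -1 0.0917 t [-0.0646 -0.0624  0.059   0.0609] notch z 0.0808 beside 0.0801
scene0
 upper s [-0.0632 -0.0613  0.0631  0.0638] t [-0.1011 -0.1002  0.0937  0.098 ]
 upper end t 1 38 0.1499 0.1599
 upper end t -1 52 0.1598 0.1599
 lower s [-0.0905 -0.08    0.1083  0.1089] t [-0.0688 -0.068   0.0581  0.0593] 377
  end 1 0.1086 t [-0.0688 -0.068   0.058   0.0594] notch z 0.0696 beside 0.0804
w0
 upper s [-0.0651 -0.0646  0.0063  0.0094] t [-0.0979 -0.0952  0.0954  0.0989]
 upper end t 1 161 0.1486 0.1587
 upper end t -1 227 0.1588 0.1588
 lower s [-0.0926 -0.0923 -0.0713 -0.0704] t [-0.0647 -0.0629  0.0606  0.0627] 1151
  end -1 0.0924 t [-0.0645 -0.0625  0.0605  0.0627] notch z 0.0789 beside 0.079
w1
 upper s [-0.045  -0.0386  0.063   0.0634] t [-0.0976 -0.0949  0.0968  0.0993]
 upper end t 1 175 0.149 0.1589
 upper end t -1 177 0.1588 0.1588
 lower s [0.0727 0.0745 0.1072 0.1079] t [-0.0661 -0.0649  0.0596  0.0607] 1054
  end 1 0.1076 t [-0.066  -0.0648  0.0593  0.0604] notch z 0.0686 beside 0.0787
832 [0.586 0.382 0.035] [0.748 0.457 0.059]
287 [ 0.644 -0.038  0.04 ] [0.693 0.088 0.088]
837 [ 0.505 -0.088  0.062] [0.655 0.109 0.15 ]
520 [ 0.471 -0.077  0.036] [0.535 0.061 0.15 ]
420 [ 0.458 -0.397  0.035] [ 0.525 -0.331  0.095]
447 [0.391 0.33  0.037] [0.478 0.412 0.069]
```

Upper tote: centre about (0.573, 0.007), x axis at about 103°. Lower tote: centre about (0.581, 0.007), x axis at about 13°. The upper tote therefore needs another 90° counter-clockwise. I'll align the tool with the lower tote's axes and go down on the near side at the upper tote's -x end.

```bash
cat >> h.py <<'E'
L=np.array([.581,.0067]); th=np.radians(13.1); a=np.array([np.cos(th),np.sin(th)]); b=np.array([-a[1],a[0]])
def tool():
    s=ctrl.read_state(); q=s['eef_pos'][:2]-L; R=s['ee_rot']
    print('TCP lower mm',(q@a*1000).round(1),(q@b*1000).round(1),'z',(s['eef_pos'][2]*1000).round(1),'toolx deg',np.degrees(np.arctan2(R[1,0],R[0,0])).round(1),'F',s['ft_force'].round(1),'t',s['time_s'])
def tote(cams=('top','scene'),lo=.143,hi=.172):
    for n in cams:
        d=grab(n); P=cloud(d); z=P[...,2]; q=P[...,:2]-L; X=q@a*1000; Y=q@b*1000
        m=((np.hypot(X,Y)<150)&(z>lo)&(z<hi)&(d['frame'].max(-1)>85)).astype(np.uint8)
        k,l,st,_=cv2.connectedComponentsWithStats(m); 
        if k<2: print(n,'none'); continue
        m=l==1+st[1:,4].argmax(); r=cv2.minAreaRect(np.stack([X[m],Y[m]],-1).astype(np.float32))
        (cx,cy),(w,h),g=r; g=g if w>h else g+90
        print(n,'upper in lower frame X %.1f Y %.1f yaw %.1f size %.0f x %.0f zmed %.4f'%(cx,cy,(g%180),max(w,h),min(w,h),np.median(z[m])))
E
python3 -m crank '{"travel":[[0,0,0],[-0.58,0.36,0.4],[-0.58,0.36,0.4],[-0.58,0.36,0.4],[-0.58,0.36,0.4],[-0.58,0.36,0.4],[0,0,0.6],[0,0,0.6],[0,0,0.6],[0,0,0.6],[0,0,0.6],[0,0,0]],"turn":[[0,0,0.0278],[0,0,0],[0,0,0],[0,0,0],[0,0,0],[0,0,0],[0,0,0],[0,0,0],[0,0,0],[0,0,0],[0,0,0],[0,0,0]],"gripper":[-1,-1,-1,-1,-1,-1,-1,-1,-1,-1,-1,-1]}'
python3 -c "
from h import *
tool();tote()"
```

```text
time_s: 3.28
eef_pos: [0.5044, -0.0932, 0.1355]
ee_rot: [[0.975, 0.223, -0.007], [0.223, -0.975, 0.002], [-0.007, -0.003, -1.0]]
ft_force: [-1.4, -0.1, -1.3]
opening: 0.0006
grasp_force: 0.0
TCP lower mm -97.2 -80.0 z 135.5 toolx deg 12.9 F [-1.4 -0.1 -1.3] t 3.2833
top upper in lower frame X -8.1 Y 9.5 yaw 89.8 size 141 x 56 zmed 0.1549
scene upper in lower frame X -8.0 Y 1.5 yaw 90.1 size 204 x 129 zmed 0.1556
```

```bash
python3 -m crank '{"travel":[[0.14,0,0],[0.12,0,0],[0.08,0.01,0],[0.08,0.01,0],[0.08,0.01,0],[0.08,0.01,0],[0.08,0.01,0],[0.08,0.01,0],[0.08,0.01,0],[0.08,0.01,0],[0.08,0.01,0],[0.08,0.01,0]],"turn":[[0,0,0],[0,0,0],[0,0,0],[0,0,0],[0,0,0],[0,0,0],[0,0,0],[0,0,0],[0,0,0],[0,0,0],[0,0,0],[0,0,0]],"gripper":[-1,-1,-1,-1,-1,-1,-1,-1,-1,-1,-1,-1]}'
python3 -c "
from h import *
tool();tote()"
```

```text
time_s: 4.38
eef_pos: [0.5609, -0.0856, 0.14]
ee_rot: [[0.974, 0.225, 0.0], [0.225, -0.974, 0.0], [0.0, -0.0, -1.0]]
ft_force: [-1.2, -0.4, 1.4]
opening: 0.0003
grasp_force: 0.8
TCP lower mm -40.5 -85.3 z 140.0 toolx deg 13.0 F [-1.2 -0.4  1.4] t 4.3833
top upper in lower frame X 10.4 Y 16.4 yaw 105.3 size 142 x 57 zmed 0.1549
scene upper in lower frame X 5.4 Y 7.1 yaw 105.9 size 205 x 144 zmed 0.1555
```

```bash
python3 -m crank '{"travel":[[0.08,0,0.03],[0.08,0,0.03],[0.08,0,0.03],[0.08,0,0.03],[0.08,0,0],[0.08,0,0],[0.08,0,0],[0.08,0,0],[0,0,0],[-0.3,0,0],[-0.3,0,-0.6],[0,0,-0.8]],"turn":[[0,0,0],[0,0,0],[0,0,0],[0,0,0],[0,0,0],[0,0,0],[0,0,0],[0,0,0],[0,0,0],[0,0,0],[0,0,0],[0,0,0]],"gripper":[-1,-1,-1,-1,-1,-1,-1,-1,-1,-1,-1,-1]}'
python3 -c "
from h import *
tool();tote()"
```

```text
time_s: 5.48
eef_pos: [0.5596, -0.0852, 0.202]
ee_rot: [[0.975, 0.224, -0.007], [0.224, -0.975, 0.001], [-0.006, -0.003, -1.0]]
ft_force: [0.7, 0.2, 0.1]
opening: 0.0008
grasp_force: 0.0
TCP lower mm -41.7 -84.7 z 202.0 toolx deg 13.0 F [0.7 0.2 0.1] t 5.4833
top upper in lower frame X 27.5 Y 15.4 yaw 118.4 size 159 x 56 zmed 0.1548
scene upper in lower frame X 26.4 Y 16.5 yaw 118.3 size 207 x 129 zmed 0.1556
```

```bash
python3 -m crank '{"travel":[[0.31,-0.61,0],[0.31,-0.61,0],[0.31,-0.61,0],[0.31,-0.61,0],[0.31,-0.61,0],[0.31,-0.61,0],[0.31,-0.61,0],[0,0,0],[0,0,0.5],[0,0,0.5],[0,0,0.4],[0,0,0]],"turn":[[0,0,0],[0,0,0],[0,0,0],[0,0,0],[0,0,0],[0,0,0],[0,0,0],[0,0,0],[0,0,0],[0,0,0],[0,0,0],[0,0,0]],"gripper":[-1,-1,-1,-1,-1,-1,-1,-1,-1,-1,-1,-1]}'
python3 -c "
from h import *
tool();tote(['scene'])"
```

```text
time_s: 6.58
eef_pos: [0.6185, 0.1469, 0.1296]
ee_rot: [[0.974, 0.225, -0.006], [0.225, -0.974, -0.001], [-0.006, -0.0, -1.0]]
ft_force: [-0.3, -0.5, -1.4]
opening: 0.0009
grasp_force: 0.0
TCP lower mm 68.3 128.1 z 129.6 toolx deg 13.0 F [-0.3 -0.5 -1.4] t 6.5833
scene upper in lower frame X 26.8 Y 15.8 yaw 118.3 size 204 x 129 zmed 0.1556
```

```bash
python3 -m crank '{"travel":[[-0.08,0.04,0],[-0.08,0.04,0],[-0.08,0.04,0],[-0.08,0.01,0],[-0.08,0.015,0],[-0.08,0.015,0],[-0.08,0.02,0],[-0.08,0.02,0],[-0.08,0.02,0],[-0.08,0.025,0],[-0.08,0.025,0],[-0.08,0.025,0]],"turn":[[0,0,0],[0,0,0],[0,0,0],[0,0,0],[0,0,0],[0,0,0],[0,0,0],[0,0,0],[0,0,0],[0,0,0],[0,0,0],[0,0,0]],"gripper":[-1,-1,-1,-1,-1,-1,-1,-1,-1,-1,-1,-1]}'
python3 -c "
from h import *
tool();tote(['scene'])"
```

```text
time_s: 7.63
eef_pos: [0.5763, 0.1218, 0.134]
ee_rot: [[0.974, 0.225, -0.0], [0.225, -0.974, 0.0], [-0.0, -0.0, -1.0]]
ft_force: [1.1, 1.8, 0.6]
opening: 0.0003
grasp_force: 0.8
TCP lower mm 21.6 113.2 z 134.0 toolx deg 13.0 F [1.1 1.8 0.6] t 7.6333
scene upper in lower frame X 20.1 Y 10.8 yaw 131.9 size 204 x 148 zmed 0.1554
```

```bash
python3 -m crank '{"travel":[[-0.075,0.03,0],[-0.075,0.03,0],[-0.075,0.035,0],[-0.07,0.035,0],[-0.07,0.04,0],[-0.07,0.04,0],[-0.07,0.04,0],[0,0,0],[0.1,-0.2,0],[0,-0.4,0],[0,0,-0.7],[0,0,-0.8]],"turn":[[0,0,0],[0,0,0],[0,0,0],[0,0,0],[0,0,0],[0,0,0],[0,0,0],[0,0,0],[0,0,0],[0,0,0],[0,0,0],[0,0,0]],"gripper":[-1,-1,-1,-1,-1,-1,-1,-1,-1,-1,-1,-1]}'
python3 -c "
from h import *
tool();tote()"
```

```text
time_s: 8.68
eef_pos: [0.5518, 0.1358, 0.2076]
ee_rot: [[0.974, 0.226, -0.006], [0.226, -0.974, -0.001], [-0.006, -0.0, -1.0]]
ft_force: [-0.1, 0.4, 0.6]
opening: 0.0003
grasp_force: 0.0
TCP lower mm 0.9 132.4 z 207.6 toolx deg 13.1 F [-0.1  0.4  0.6] t 8.6833
top upper in lower frame X 5.1 Y -6.1 yaw 142.3 size 202 x 129 zmed 0.1580
scene upper in lower frame X 4.9 Y -6.8 yaw 142.4 size 203 x 130 zmed 0.1557
```

```bash
python3 -m crank '{"travel":[[0.03,0.65,0],[0.03,0.65,0],[0.03,0.65,0],[0.03,0.65,0],[0.03,0.65,0],[0.03,0.65,0],[0.03,0.65,0],[0.03,0.65,0],[0,0.1,0.4],[0,0,0.5],[0,0,0.5],[0,0,0]],"turn":[[0,0,0],[0,0,0],[0,0,0],[0,0,0],[0,0,0],[0,0,0],[0,0,0],[0,0,0],[0,0,0],[0,0,0],[0,0,0],[0,0,0]],"gripper":[-1,-1,-1,-1,-1,-1,-1,-1,-1,-1,-1,-1]}'
python3 -c "
from h import *
tool();tote(['scene'])"
```

```text
time_s: 9.78
eef_pos: [0.6225, -0.1202, 0.1335]
ee_rot: [[0.975, 0.224, -0.008], [0.224, -0.975, 0.002], [-0.007, -0.003, -1.0]]
ft_force: [-0.7, 0.8, -0.8]
opening: 0.0003
grasp_force: 0.0
TCP lower mm 11.7 -133.1 z 133.5 toolx deg 13.0 F [-0.7  0.8 -0.8] t 9.7833
scene upper in lower frame X 18.4 Y -16.7 yaw 141.8 size 170 x 129 zmed 0.1558
```

```bash
python3 -m crank '{"travel":[[0.05,-0.09,0],[0.05,-0.08,0],[0.05,-0.08,0],[0.05,-0.07,0],[0.07,-0.05,0],[0.07,-0.05,0],[0.07,-0.05,0],[0.07,-0.05,0],[0.07,-0.055,0],[0.07,-0.055,0],[0.07,-0.06,0],[0,0,0]],"turn":[[0,0,0],[0,0,0],[0,0,0],[0,0,0],[0,0,0],[0,0,0],[0,0,0],[0,0,0],[0,0,0],[0,0,0],[0,0,0],[0,0,0]],"gripper":[-1,-1,-1,-1,-1,-1,-1,-1,-1,-1,-1,-1]}'
python3 -c "
from h import *
tool();tote()"
```

```text
time_s: 10.83
eef_pos: [0.6506, -0.0788, 0.1389]
ee_rot: [[0.974, 0.225, 0.0], [0.225, -0.974, 0.0], [0.0, -0.0, -1.0]]
ft_force: [-0.0, -0.2, -0.8]
opening: 0.0002
grasp_force: 0.0
TCP lower mm 48.4 -99.1 z 138.9 toolx deg 13.0 F [-0.  -0.2 -0.8] t 10.8333
top upper in lower frame X 29.3 Y 45.1 yaw 158.1 size 202 x 55 zmed 0.1584
scene upper in lower frame X 71.8 Y -23.1 yaw 65.6 size 131 x 68 zmed 0.1573
```

```bash
python3 -m crank '{"travel":[[-0.1,0.4,0],[0,0.3,-0.5],[0,0,-0.7],[0,0,-0.5],[0,0,0]],"turn":[[0,0,0],[0,0,0],[0,0,0],[0,0,0],[0,0,0]],"gripper":[-1,-1,-1,-1,-1]}'
python3 -c "
from h import *
tool();tote()"
```

```text
time_s: 11.35
eef_pos: [0.6545, -0.1155, 0.2302]
ee_rot: [[0.975, 0.224, 0.008], [0.224, -0.975, -0.002], [0.008, 0.004, -1.0]]
ft_force: [0.4, 0.4, 0.7]
opening: 0.0004
grasp_force: 0.0
TCP lower mm 43.9 -135.7 z 230.2 toolx deg 12.9 F [0.4 0.4 0.7] t 11.35
top upper in lower frame X 11.1 Y 7.0 yaw 154.5 size 159 x 54 zmed 0.1546
scene upper in lower frame X 52.8 Y -14.0 yaw 65.6 size 131 x 111 zmed 0.1561
```

```bash
python3 -m crank '{"travel":[[-0.165,-0.65,0],[-0.165,-0.65,0],[-0.165,-0.65,0],[-0.165,-0.65,0],[-0.165,-0.65,0],[-0.165,-0.65,0],[-0.165,-0.65,0],[-0.165,-0.65,0],[0,0,0.6],[0,0,0.6],[0,0,0.6],[0,0,0.1]],"turn":[[0,0,0],[0,0,0],[0,0,0],[0,0,0],[0,0,0],[0,0,0],[0,0,0],[0,0,0],[0,0,0],[0,0,0],[0,0,0],[0,0,0]],"gripper":[-1,-1,-1,-1,-1,-1,-1,-1,-1,-1,-1,-1]}'
python3 -c "
from h import *
tool();tote()"
```

```text
time_s: 12.45
eef_pos: [0.5274, 0.1234, 0.1232]
ee_rot: [[0.974, 0.225, -0.009], [0.225, -0.974, -0.001], [-0.009, -0.001, -1.0]]
ft_force: [-0.5, -0.8, -0.6]
opening: 0.0009
grasp_force: 0.0
TCP lower mm -25.8 125.8 z 123.2 toolx deg 13.0 F [-0.5 -0.8 -0.6] t 12.45
top upper in lower frame X 11.4 Y 6.8 yaw 154.6 size 158 x 54 zmed 0.1547
scene upper in lower frame X 13.6 Y 13.2 yaw 154.1 size 203 x 146 zmed 0.1555
```

```bash
python3 -m crank '{"travel":[[-0.04,0.08,0],[-0.04,0.08,0],[-0.04,0.08,0],[-0.065,0.06,0],[-0.065,0.065,0],[-0.065,0.07,0],[-0.065,0.075,0],[-0.06,0.075,0],[-0.055,0.075,0],[-0.055,0.075,0],[-0.05,0.075,0],[0,0,0]],"turn":[[0,0,0],[0,0,0],[0,0,0],[0,0,0],[0,0,0],[0,0,0],[0,0,0],[0,0,0],[0,0,0],[0,0,0],[0,0,0],[0,0,0]],"gripper":[-1,-1,-1,-1,-1,-1,-1,-1,-1,-1,-1,-1]}'
python3 -c "
from h import *
tool();tote()"
python3 -m crank '{"travel":[[0.1,-0.4,0],[0,-0.3,-0.5],[0,0,-0.7],[0,0,-0.5],[0,0,0]],"turn":[[0,0,0],[0,0,0],[0,0,0],[0,0,0],[0,0,0]],"gripper":[-1,-1,-1,-1,-1]}'
python3 -c "
from h import *
tool();tote()"
```

```text
time_s: 13.55
eef_pos: [0.51, 0.0767, 0.1289]
ee_rot: [[0.975, 0.224, -0.0], [0.224, -0.975, -0.0], [-0.0, 0.0, -1.0]]
ft_force: [-0.2, -0.1, -0.6]
opening: 0.0006
grasp_force: 0.0
TCP lower mm -53.3 84.2 z 128.9 toolx deg 12.9 F [-0.2 -0.1 -0.6] t 13.55
top upper in lower frame X 6.3 Y -8.5 yaw 167.6 size 201 x 128 zmed 0.1582
scene upper in lower frame X 9.2 Y 4.6 yaw 167.6 size 202 x 161 zmed 0.1555
time_s: 14.07
eef_pos: [0.509, 0.1133, 0.2191]
ee_rot: [[0.974, 0.225, 0.008], [0.225, -0.974, 0.001], [0.008, 0.001, -1.0]]
ft_force: [-0.2, 0.0, 0.9]
opening: 0.0007
grasp_force: 0.0
TCP lower mm -46.0 120.2 z 219.1 toolx deg 13.0 F [-0.2  0.   0.9] t 14.0667
top upper in lower frame X 5.7 Y -9.2 yaw 167.2 size 157 x 53 zmed 0.1546
scene upper in lower frame X 6.0 Y -8.7 yaw 167.8 size 202 x 131 zmed 0.1555
```

```bash
python3 -m crank '{"travel":[[0.28,0.585,0],[0.28,0.585,0],[0.28,0.585,0],[0.28,0.585,0],[0.28,0.585,0],[0.28,0.585,0],[0.28,0.585,0],[0.28,0.585,0],[0,0,0.5],[0,0,0.6],[0,0,0.6],[0,0,0]],"turn":[[0,0,0],[0,0,0],[0,0,0],[0,0,0],[0,0,0],[0,0,0],[0,0,0],[0,0,0],[0,0,0],[0,0,0],[0,0,0],[0,0,0]],"gripper":[-1,-1,-1,-1,-1,-1,-1,-1,-1,-1,-1,-1]}'
python3 -c "
from h import *
tool();tote()"
```

```text
time_s: 15.17
eef_pos: [0.6658, -0.0899, 0.1205]
ee_rot: [[0.974, 0.224, -0.012], [0.224, -0.975, 0.002], [-0.011, -0.005, -1.0]]
ft_force: [-1.0, -0.3, -0.5]
opening: 0.0003
grasp_force: 0.0
TCP lower mm 60.7 -113.3 z 120.5 toolx deg 13.0 F [-1.  -0.3 -0.5] t 15.1667
top upper in lower frame X 13.6 Y 24.0 yaw 166.9 size 201 x 63 zmed 0.1585
scene upper in lower frame X -43.0 Y -26.9 yaw 167.6 size 114 x 75 zmed 0.1551
```

```bash
python3 -m crank '{"travel":[[0.03,-0.07,0],[0.03,-0.075,0],[0.03,-0.075,0],[0.05,-0.07,0],[0.05,-0.07,0],[0.05,-0.07,0],[0.05,-0.07,0],[0.05,-0.07,0],[0.05,-0.07,0],[0,0,0]],"turn":[[0,0,0],[0,0,0],[0,0,0],[0,0,0],[0,0,0],[0,0,0],[0,0,0],[0,0,0],[0,0,0],[0,0,0]],"gripper":[-1,-1,-1,-1,-1,-1,-1,-1,-1,-1]}'
python3 -c "
from h import *
tool();tote()"
python3 -m crank '{"travel":[[0,0.4,0],[0,0.3,-0.5],[0,0,-0.7],[0,0,-0.5],[0,0,0]],"turn":[[0,0,0],[0,0,0],[0,0,0],[0,0,0],[0,0,0]],"gripper":[-1,-1,-1,-1,-1]}'
python3 -c "
from h import *
tool();tote()"
```

```text
time_s: 16.1
eef_pos: [0.681, -0.0537, 0.1288]
ee_rot: [[0.974, 0.225, -0.0], [0.225, -0.974, 0.0], [-0.0, -0.0, -1.0]]
ft_force: [0.2, -0.5, -0.9]
opening: 0.0007
grasp_force: 0.3
TCP lower mm 83.7 -81.5 z 128.8 toolx deg 13.0 F [ 0.2 -0.5 -0.9] t 16.1
top upper in lower frame X 75.1 Y 35.7 yaw 170.5 size 72 x 52 zmed 0.1587
scene upper in lower frame X -27.6 Y -1.0 yaw 177.2 size 132 x 131 zmed 0.1545
time_s: 16.62
eef_pos: [0.6901, -0.0894, 0.2204]
ee_rot: [[0.975, 0.224, 0.009], [0.224, -0.975, -0.001], [0.008, 0.003, -1.0]]
ft_force: [0.1, 1.1, 1.0]
opening: 0.0007
grasp_force: 0.0
TCP lower mm 84.5 -118.3 z 220.4 toolx deg 12.9 F [0.1 1.1 1. ] t 16.6167
top upper in lower frame X 8.5 Y 17.1 yaw 176.2 size 199 x 92 zmed 0.1590
scene upper in lower frame X -44.8 Y -0.3 yaw 87.8 size 132 x 100 zmed 0.1546
```

```bash
python3 -m crank '{"travel":[[0.18,-0.58,0],[0.18,-0.58,0],[0.18,-0.58,0],[0.18,-0.58,0],[0.18,-0.58,0],[0,0,0.2],[0,0,0]],"turn":[[0,0,0],[0,0,0],[0,0,0],[0,0,0],[0,0,0],[0,0,0],[0,0,0]],"gripper":[-1,-1,-1,-1,-1,-1,-1]}'
python3 -c "
from h import *
tool();tote()
d=grab('scene');save(d,'s2.png')"
```

```text
time_s: 17.3
eef_pos: [0.6989, 0.0642, 0.2005]
ee_rot: [[0.974, 0.227, -0.005], [0.227, -0.974, -0.0], [-0.005, -0.001, -1.0]]
ft_force: [-0.2, -0.5, -0.9]
opening: 0.0003
grasp_force: 0.0
TCP lower mm 127.9 29.3 z 200.5 toolx deg 13.1 F [-0.2 -0.5 -0.9] t 17.3
top upper in lower frame X 5.3 Y -37.0 yaw 176.0 size 202 x 62 zmed 0.1568
scene upper in lower frame X 6.2 Y -3.0 yaw 177.2 size 202 x 131 zmed 0.1549
```

View pics/s2.png

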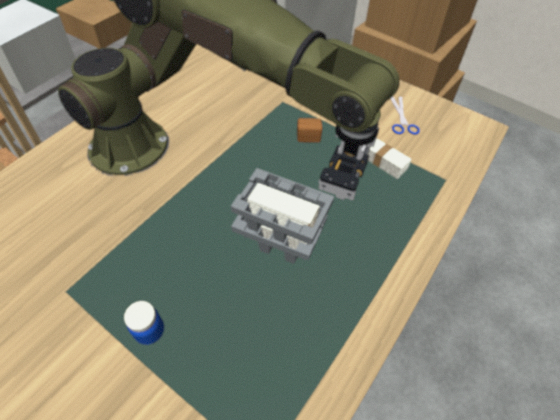

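The scene view shows the upper tote almost stacked, at about (283,205): 6 mm off in X, -3 in Y, 3° short. The gripper is at (343,180), beside its far end. I'll push that end off-centre toward the robot.

```bash
python3 -m crank '{"travel":[[0,-0.42,0],[0,0,0.5],[0,0,0.5],[0,0,0.4],[-0.08,0,0],[-0.08,0,0],[-0.06,0,0],[-0.04,0,0],[-0.04,0,0],[-0.04,0,0],[-0.04,0,0],[0,0,0]],"turn":[[0,0,0],[0,0,0],[0,0,0],[0,0,0],[0,0,0],[0,0,0],[0,0,0],[0,0,0],[0,0,0],[0,0,0],[0,0,0],[0,0,0]],"gripper":[-1,-1,-1,-1,-1,-1,-1,-1,-1,-1,-1,-1]}'
python3 -c "
from h import *
tool();tote(['scene'])"
```

```text
time_s: 18.45
eef_pos: [0.6766, 0.0789, 0.1345]
ee_rot: [[0.974, 0.225, 0.001], [0.225, -0.974, 0.0], [0.001, 0.0, -1.0]]
ft_force: [-0.3, 0.9, -0.4]
opening: 0.0001
grasp_force: 0.0
TCP lower mm 109.5 48.6 z 134.5 toolx deg 13.0 F [-0.3  0.9 -0.4] t 18.45
scene upper in lower frame X 1.1 Y -1.0 yaw 0.0 size 203 x 132 zmed 0.1506
```

```bash
python3 -m crank '{"travel":[[0.3,0,0],[0.2,0,0],[0,0,-0.6],[0,0,-0.7],[0,-0.6,-0.5],[0,-0.6,0],[0,-0.6,0],[0,-0.6,0],[0,-0.6,0],[0,0,0],[0,0,0]],"turn":[[0,0,0],[0,0,0],[0,0,0],[0,0,0],[0,0,0],[0,0,0],[0,0,0],[0,0,0],[0,0,0],[0,0,0],[0,0,0]],"gripper":[-1,-1,-1,-1,-1,-1,-1,-1,-1,-1,-1]}'
python3 - <<'E'
from h import *
tool();tote()
for n in('scene','top'):
    P=cloud(grab(n)); z=P[...,2]; q=P[...,:2]-L; X=q@a*1000; Y=q@b*1000
    m=(abs(X)<100)&(abs(Y)<64)&(z>.145)&(z<.165); m&=(abs(Y)>42)
    A=np.c_[X[m],Y[m],np.ones(m.sum())]; zz=z[m]*1000
    for _ in range(4):
        c=np.linalg.lstsq(A,zz,rcond=None)[0]; k=abs(zz-A@c)<3; A,zz=A[k],zz[k]
    print(n,'rim plane: slopes',c[:2].round(4),'z0',c[2].round(2),len(zz))
    for nm,lo,hi in(('upper',.135,.162),('lower',.06,.084)):
        r=(abs(X)<150)&(abs(Y)<120)&(z>lo)&(z<hi); print(nm,'X',np.percentile(X[r],[.5,99.5]).round(1),'Y',np.percentile(Y[r],[.5,99.5]).round(1))
E
```

```text
time_s: 19.42
eef_pos: [0.6669, 0.2321, 0.2238]
ee_rot: [[0.974, 0.227, -0.0], [0.227, -0.974, -0.0], [-0.0, 0.0, -1.0]]
ft_force: [-0.1, -1.9, -0.2]
opening: 0.0009
grasp_force: 0.0
TCP lower mm 134.8 200.0 z 223.8 toolx deg 13.1 F [-0.1 -1.9 -0.2] t 19.4167
top upper in lower frame X 1.2 Y -0.8 yaw 0.1 size 202 x 128 zmed 0.1533
scene upper in lower frame X 0.6 Y -1.8 yaw 0.4 size 201 x 132 zmed 0.1508
scene rim plane: slopes [-0.0022 -0.0009] z0 153.94 686
upper X [-98.5 100.9] Y [-66.6  62.5]
lower X [-99.2 101.3] Y [-67.4  56.9]
top rim plane: slopes [-0.0024  0.0024] z0 153.4 386
upper X [-99.  100.6] Y [-64.1  62.9]
lower X [-99.8  78. ] Y [-60.4  62.1]
```

```bash
python3 -c "
from h import *
print(workorder.job_done())"
```

```text
the job is handed in; nothing more can be done
None
```

I handed the job in: on the last camera check the upper tote was turned end for end, seated about 5 mm lower with its rim level, and within about 2 mm of centre on the lower tote; the lower tote measured about where it started, I did not re-measure the other items, and no verdict came back.

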